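# Stamp a place-name block in the hand press

## Task

Stamp the crest on the wooden place-name block: set it into the guide channel of the hand press with its grooved end towards the open front of the channel, slide it under the bridge until it is fully home against the back stop, and only then push the press's handle all the way down to its stop. Keep it there: finish while still holding the handle fully down, with the die pressing on the block, and leave the goblet, the candlestick and the plum undisturbed.

Things in the scene. Friction and masses are not known exactly. Their poses are not given: they have to be found in the camera images.
- block: Loose wooden place-name block, 100 long (x) x 40 wide (y) x 28 high mm, about 80 g, lying flat on the cloth beside the press. Origin at the centre of its underside, z up. A card groove (6 mm wide, 9 mm deep) runs across its top near its -x end; the rest of the top is plain. At the start the grooved end points roughly towards the robot (yaw within 0.6 rad).
- block_groove (a point): Middle of the card groove at the level of the block's top face: 32 mm towards the block's -x end from its centre, 28 mm above its underside.
- press: Grey hand press, bolted down, yaw within 0.3 rad. Baseplate 295 x 205 x 20 mm: its top, the bed, is 20 mm above the origin. Origin on the underside, below the centre of a block that is fully home; +x runs along the channel to the back, -x to its open front, z up. The handle's arm is on the -y side, at y = -120 mm. Behind the bridge, cheeks at x = 65 to 115 mm rise 72 mm above the bed.
- channel_front (a point): Middle of the channel's open front end, on the bed: x = -145 mm, y = 0, z = 20 mm in the press frame. The straight channel, 46 mm wide between two steel rails 8 mm high and 12 mm wide, runs from here along the press's +x. It is open above as far as the bridge.
- back_stop (a point): Foot of the back stop's front face, on the bed in the middle of the channel: x = +50 mm, y = 0, z = 20 mm in the press frame. The stop is 22 mm high. A block that is home touches it and so reaches back to x = -50 mm.
- bridge (a point): Centre of the top of the fixed bridge that crosses the channel: x = 0, y = 0, z = 80 mm in the press frame (60 mm above the bed). It is 18 mm long in x and 84 mm in y, with 46 mm of headroom above the bed and 60 mm between its legs. The die works just behind it.
- press_handle (a joint): Angle of the press's handle in rad: 0 = up (where its spring keeps it), 0.28 = fully down on its stop. It turns about a shaft parallel to the press's y axis at x = +90 mm, 75 mm above the press's underside. It springs back up when let go. Holding it at the stop with a block under the die takes about 10 to 13 N straight down on the pad.
- handle_pad (a point): Middle of the top of the black palm pad at the handle's front end (55 mm in x, 38 mm in y, 12 mm thick); press it from above. Press frame: y = -120 mm; handle up it is at x = -78 mm, 142 mm above the press's underside; fully down at x = -90 mm, 93 mm above it. It is 180 mm from the shaft and moves in an arc.
- die: Small brass stamping die, 22 mm in diameter, sprung in the handle's short arm behind the bridge, at x = +25 mm, y = 0 in the press frame when down. Origin at the centre of its lower face. It reaches the top of a block that is home after about two thirds of the handle's travel, and gives on its own spring for the rest.
- goblet: Stemmed glass with a gilt rim, 72 mm across, 165 mm high; leave alone. Origin under its foot.
- candlestick: Short brass candlestick, 84 mm across, 130 mm high; leave alone. Origin under its foot.
- plum: Dark plum, 56 mm across, 45 mm high; leave alone. Origin under it.
Mind the look-alikes: they are no part of the job. Several things look just like the block: the one meant starts farthest to the robot's left.

How it is judged (in metres and radians):
On the way:
1. the block lies fully home in the channel, grooved end to the front, with the handle still up (x of block in the frame of press between -0.004 and 0.004 m and y of block in the frame of press between -0.006 and 0.006 m and z of block in the frame of press below 0.024 m and x of block_groove in the frame of press below -0.02 m and value of joint press_handle below 0.08 rad), for 0.2 s.
At the end, for the whole second after the job is handed in: Through the last second the block lies flat in the channel, grooved end to the front, within 5 mm of the back stop; the robot keeps the handle within 0.03 rad of its stop (above 0.25 of 0.28 rad), pushing it with over 3 N, and the die presses on the block with over 4 N (x of block in the frame of press between -0.005 and 0.004 m and y of block in the frame of press between -0.006 and 0.006 m and z of block in the frame of press below 0.024 m and x of block_groove in the frame of press below -0.02 m and angle between block's own z axis and vertical below 0.1 rad and value of joint press_handle above 0.25 rad and contact force between die and block above 4 N and contact force between any of the fingers, the arm and press above 3 N); the arm keeps its last pose, push and grip.
It fails at once if the goblet is moved or tipped (distance of goblet from where it was at the start of the episode above 0.03 m or angle between goblet's own z axis and vertical above 0.3 rad).
It fails at once if the candlestick is moved or tipped (distance of candlestick from where it was at the start of the episode above 0.03 m or angle between candlestick's own z axis and vertical above 0.3 rad).
It fails at once if the plum is moved (distance of plum from where it was at the start of the episode above 0.03 m).
It fails at once if the handle is pushed down while the block is not home (value of joint press_handle above 0.15 rad and (x of block in the frame of press below -0.01 m or x of block in the frame of press above 0.01 m or y of block in the frame of press below -0.01 m or y of block in the frame of press above 0.01 m)).
It also fails if it takes over 51 s, if anything falls off the work surface, if the arm or the gripper's body presses on something with over 40 N, if the wrist force passes 120 N, or if a joint passes its speed limit or range.

## Robot

A 6-joint arm with a two-finger parallel gripper is mounted at the origin on the work surface. World frame = base frame: x ahead of the robot, y to its left, z up, the work surface at z = 0. Lengths are in mm, angles in rad, forces in N, time in s.
With the tool pointing down it reaches from about 350 to 800 mm from the base axis. Payload 7.3 kg.
Tool frame: the origin (TCP) lies at the very end of the fingers, on their centre line; the grasp point (between the pads) lies 19 mm behind it (manip.pinch_z is the distance from the TCP to the grasp point, in mm); z points along the fingers, y is the line along which they close (so a half turn about z gives the same grasp; the last joint's range is limited). The gripper opens to 85 mm and grips with 20 to 120 N. Pads are 22 mm wide; open, the fingers measure 114 mm over their backs; the gripper's body (76 mm by 85 mm) begins 54 mm behind the grasp point. The pads swing forward as they close: fully open they stand 13 mm farther back than shut.
Start: joints at [1.185, 0.342, 1.524, -0, 1.275, -0.146], TCP at [124.675, 510, 231.322] pointing down, gripper open.
Joint ranges: [-2.53, 2.53], [-0.77, 2.02], [0.04, 2.7], [-1, 4.14], [0.28, 2.66], [-3.11, 3.11]. Speed limits (rad/s): [2.57, 2.57, 3.14, 3.14, 3.14, 3.14].

## Interface

Orientations are given as a rotation vector (axis times angle).
In Python, from cell import manip, solve_ik, imaging, finder gives the robot as it stands. The module is installed in compiled form; this text tells all that it offers. Calls block until the motion is done:
- manip.goto(position, orientation): joint-space move of the TCP to a pose.
- manip.move_linear(position, ori=None, v=150, stop_force=None): straight line of the TCP; ori=None keeps the orientation; v is the mean speed in mm/s. With stop_force (N) it stops when the force on the tool has changed by that much, and returns True; else False.
- manip.movej(angles): joint-space move.
- manip.grip(opening, squeeze=None): finger opening in mm; squeeze is the grip in N (None keeps the last); returns when the fingers have stopped.
- manip.sleep(seconds).
- solve_ik(position, orientation): joint angles nearest the present ones, or None.
- manip.get_state(): the state.
- imaging.camera(name): name is "scene" or "top" or "wrist"; returns the picture (480x640x3 uint8, red, green, blue); there is no depth.
- imaging.camera_params(name): a dict with "fov_y" (degrees; the focal length in pixels is half the picture's height over the tangent of half this angle, whatever the lens; pixels are square), "cx", "cy" (the principal point, pixels), "R" (3x3) and "t" (3): a world point X has camera coordinates R X + t. Camera axes: x right, y down, z forward; pixel columns grow to the right and rows downward; lengths in mm; the calibration is good to about 2 mm. A picture is of the moment at which its call begins: read the wrist's pose just before it. camera_params takes no time and is no camera call; for the wrist camera it gives the pose at the moment of the call.
A pose or a line that the arm cannot do raises manip.IKError and nothing moves.
- manip.hand_in(): hands the job in; it is judged then, once.
Trained networks look in the newest picture that a camera, given by its name, has taken for a name from the list of things; names that differ only in an ending like _2 or _b are one class to them, and where a whole thing is asked for, a point or a joint stands for the part that bears it (a point fixed in the world has none). Each returns a list of dicts, best first, with "score" (0 to 1); they miss things now and then, are a little off and sometimes report something else, mostly with a low value. They report only what shows in the picture. A call takes as long as a camera call. They do not tell look-alikes from the thing itself.
- finder.silhouettes(query, camera): "mask" (480x640 bool, what is visible of it) and "rect" ([left, top, right, bottom] in pixels, round what is visible of it).
The state is a dict: "time": time; "joints": joint angles; "joint_vel": joint speeds; "tau": joint torques, N m; "position": TCP position; "tcp_rot": TCP orientation; "force": force on the tool from outside, world axes, zero at the start; "torque": the same for the moment, N m; "opening": finger opening in mm; "finger_force": force on a finger pad.
Only numpy, scipy, OpenCV 4.12 (cv2) and the standard library are available. Lean on these libraries where they do the work, as an engineer would, in place of code of your own. Each camera call takes 0.05 s, during which the arm holds its last target. There are 200 camera calls.

## Working session

There is one attempt and no reset: what is moved stays moved. The work goes in short steps, each a Python script; the robot and the scene stay as the last script left them, time stands still between calls to the robot, and variables do not carry over. Pictures are saved under pics/ and viewed, at most 10 in all, crops included, and the job is handed in when it is done.

```bash
mkdir -p pics
python3 - <<'E'
from cell import manip, solve_ik, imaging, finder
import cv2,numpy as np
for c in ("scene","top"):
    im=imaging.camera(c); cv2.imwrite(f"pics/{c}0.png",im[:,:,::-1])
    p=imaging.camera_params(c); print(c,p)
    for q in ("block","press","goblet","candlestick","plum","handle_pad"):
        for d in finder.silhouettes(q,c): 
            ys,xs=np.nonzero(d["mask"]); print(q,round(d["score"],2),d["rect"],xs.mean().round(),ys.mean().round(),len(xs))
print(manip.get_state())
E
```

```text
scene {'fov_y': 51.46985215834389, 'cx': 317.77253740878245, 'cy': 239.5636722950324, 'R': array([[-0.01995825,  0.99977224,  0.00755922],
       [ 0.82939086,  0.0207781 , -0.55828225],
       [-0.55831216, -0.00487279, -0.82961665]]), 't': array([  30.00421283, -384.3478604 , 1565.87289316])}
block 0.95 [201.8, 204.8, 247.2, 230.4] 227.0 219.0 698
block 0.89 [402.8, 228.0, 426.4, 270.3] 413.0 249.0 721
block 0.8 [327.4, 195.9, 362.1, 213.8] 343.0 204.0 565
block 0.76 [261.7, 175.1, 279.3, 207.3] 271.0 191.0 505
press 0.67 [242.0, 223.5, 353.6, 356.3] 299.0 295.0 9832
goblet 0.64 [473.4, 235.9, 522.9, 301.4] 499.0 265.0 1601
candlestick 0.56 [385.1, 271.8, 422.6, 321.4] 406.0 300.0 1215
handle_pad 0.6 [249.0, 222.5, 335.7, 327.6] 286.0 286.0 1684
top {'fov_y': 57.600110429897235, 'cx': 320.1994300240473, 'cy': 233.49013930069026, 'R': array([[-0.06206212, -0.99806824, -0.00284211],
       [-0.977492  ,  0.06135744, -0.20185306],
       [ 0.20163752, -0.00974929, -0.97941169]]), 't': array([   2.96036886,  558.46968154, 1145.96394003])}
block 0.96 [226.0, 245.1, 241.1, 281.3] 232.0 2
[... 539 characters left out ...]
213.4, 182.0, 252.1] 158.0 231.0 997
{'time': 0.7, 'joints': array([ 1.18500059e+00,  3.41959716e-01,  1.52411892e+00,  9.28727585e-06,
        1.27542676e+00, -1.46001319e-01]), 'joint_vel': array([-0.00127005, -0.00104575, -0.00156427, -0.00047007,  0.00034456,
        0.00209658]), 'tau': array([-9.86794039e-04, -4.33452988e+01, -2.46239305e+01, -2.96189364e-04,
        2.66326460e-04, -5.02315714e-06]), 'position': array([124.66593644, 509.98530086, 231.33581574]), 'tcp_rot': array([3.75768884e-01, 3.11902419e+00, 1.35917734e-04]), 'force': array([0.48206311, 0.13606961, 0.34586975]), 'torque': array([0.01508177, 0.03149845, 0.04064266]), 'finger_force': 0.0, 'opening': 85.2642601151207}
```

Run:
```python
import cv2
a=cv2.imread("pics/top0.png")[140:350,120:500]; cv2.imwrite("pics/top_c.png",cv2.resize(a,None,fx=2.1,fy=2.1,interpolation=cv2.INTER_CUBIC))
a=cv2.imread("pics/scene0.png")[150:370,190:540]; cv2.imwrite("pics/scene_c.png",cv2.resize(a,None,fx=2.2,fy=2.2,interpolation=cv2.INTER_CUBIC))
```

```text
(no output)
```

View pics/top_c.png

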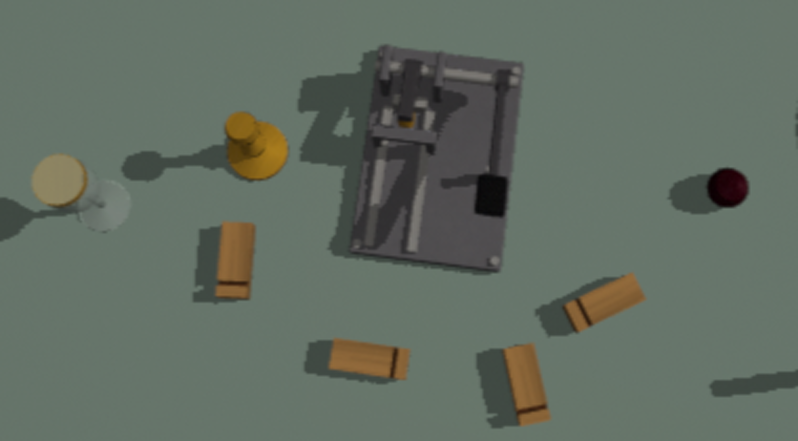

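View pics/scene_c.png

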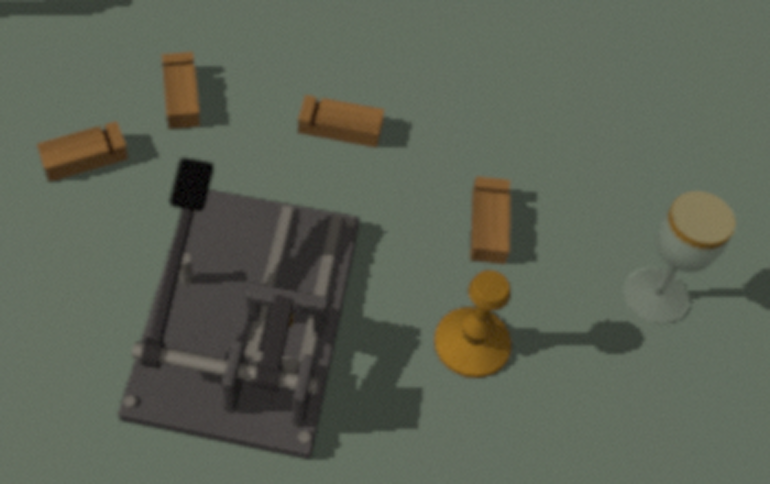

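```bash
cat > h.py <<'E'
from cell import manip, solve_ik, imaging, finder
import cv2,numpy as np
from scipy.spatial.transform import Rotation as Ro
def K(p):
    f=240/np.tan(np.radians(p["fov_y"]/2)); return f,p["cx"],p["cy"]
def unproj(p,uv,z):
    f,cx,cy=K(p); uv=np.atleast_2d(uv).astype(float)
    d=np.c_[(uv[:,0]-cx)/f,(uv[:,1]-cy)/f,np.ones(len(uv))]@p["R"]
    c=-p["R"].T@p["t"]; return c+d*((z-c[2])/d[:,2])[:,None]
def proj(p,X):
    f,cx,cy=K(p); q=np.atleast_2d(X)@p["R"].T+p["t"]; return np.c_[f*q[:,0]/q[:,2]+cx,f*q[:,1]/q[:,2]+cy]
def down(yaw): # tool z down, tool x along world direction yaw
    c,s=np.cos(yaw),np.sin(yaw)
    return Ro.from_matrix(np.array([[c,s,0],[s,-c,0],[0,0,-1]])).as_rotvec()
E
python3 - <<'E'
from h import *
p=imaging.camera_params("top")
imaging.camera("top")
for d in finder.silhouettes("block","top")[:4]:
    ys,xs=np.nonzero(d["mask"]); P=unproj(p,np.c_[xs,ys],20)[:,:2].astype(np.float32)
    print(d["rect"],cv2.minAreaRect(P))
c=np.array([(380,45),(522,63),(500,270),(350,252)])/2.1+[120,140]
C=unproj(p,c,20); print(C.round(), [np.linalg.norm(C[i]-C[i-1]).round() for i in range(4)])
u=C[0]-C[3]; v=C[1]-C[2]; print(np.arctan2(u[1],u[0]),np.arctan2(v[1],v[0]))
m=np.array([(60,180),(105,205),(257,150),(728,188)])/2.1+[120,140]
print(unproj(p,m,0).round())
cw=imaging.camera_params("wrist"); cc=-cw["R"].T@cw["t"]; s=manip.get_state()
print(cw["fov_y"],cc,cw["R"],Ro.from_rotvec(s["tcp_rot"]).as_matrix().round(3))
E
```

```text
[225.7, 243.7, 242.5, 282.7] ((495.2218017578125, 219.6116180419922), (46.112770080566406, 103.22872161865234), 84.00521850585938)
[388.4, 270.3, 430.9, 299.3] ((407.8132019042969, -266.1817932128906), (40.33635711669922, 105.72038269042969), 22.409658432006836)
[360.6, 303.3, 381.6, 342.7] ((309.7187805175781, -155.81112670898438), (100.28466796875, 45.54631423950195), 9.027501106262207)
[278.4, 301.3, 314.9, 318.1] ((354.2193298339844, 48.26457977294922), (98.89888763427734, 39.694847106933594), 77.57988739013672)
[[ 785.   11.   20.]
 [ 746. -185.   20.]
 [ 459. -132.   20.]
 [ 495.   66.   20.]] [np.float64(295.0), np.float64(200.0), np.float64(292.0), np.float64(202.0)]
-0.18965741206404996 -0.18479672301210387
[[ 624.  463.    0.]
 [ 584.  401.    0.]
 [ 649.  190.    0.]
 [ 554. -456.    0.]]
68.67683234807711 [ 48.27800358 528.05701468 374.50429055] [[ 2.38042976e-01  9.71254578e-01 -2.94402812e-04]
 [ 9.25203699e-01 -2.26664203e-01  3.04337730e-01]
 [ 2.95522683e-01 -7.27178416e-02 -9.52564150e-01]] [[-0.971  0.238  0.   ]
 [ 0.238  0.971  0.   ]
 [-0.     0.    -1.   ]]
```

Run:
```python
from h import *
import pickle
out={}
for n,pos,yaw in (("b",[480,220,230],np.pi-0.1),("p",[500,8,280],np.pi-.187)):
    manip.goto(pos,down(yaw)); manip.sleep(.3)
    p=imaging.camera_params("wrist"); im=imaging.camera("wrist")
    cv2.imwrite(f"pics/w{n}.png",im[:,:,::-1]); out[n]=(p,im)
    if n=="b":
        for d in finder.silhouettes("block","wrist"):
            ys,xs=np.nonzero(d["mask"]); P=unproj(p,np.c_[xs,ys],28)[:,:2].astype(np.float32)
            print(d["score"],d["rect"],cv2.minAreaRect(P))
pickle.dump(out,open("v.pkl","wb")); s=manip.get_state(); print(s["time"],s["joints"])
a,b=out["b"][1],out["p"][1]
```

```text
0.82 [57.6, 67.4, 178.9, 124.5] ((354.8862609863281, 51.475399017333984), (110.55937957763672, 40.063167572021484), 78.07096862792969)
0.63 [300.2, 175.4, 341.3, 276.6] ((493.412841796875, 220.92218017578125), (40.475364685058594, 103.23614501953125), 83.42259979248047)
0.42 [0.5, 225.2, 181.8, 477.6] ((625.7205200195312, -59.26087951660156), (194.70791625976562, 349.9652404785156), 69.00552368164062)
4.1 [-1.35825799e-01  2.61202299e-01  1.50310218e+00  7.23062602e-05
  1.37768278e+00 -1.52107636e+00]
```

View pics/wb.png

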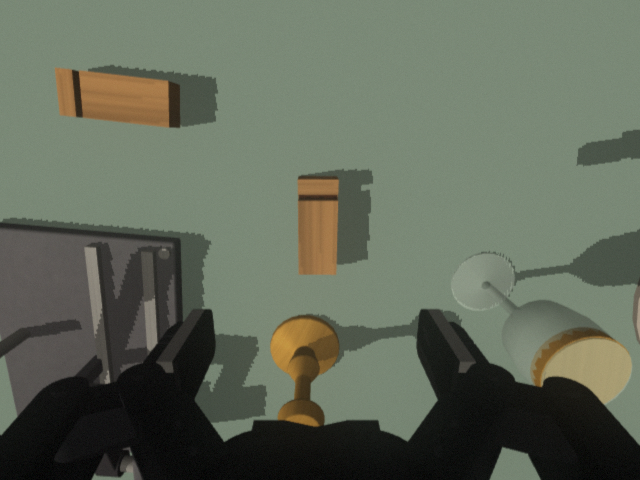

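View pics/wp.png

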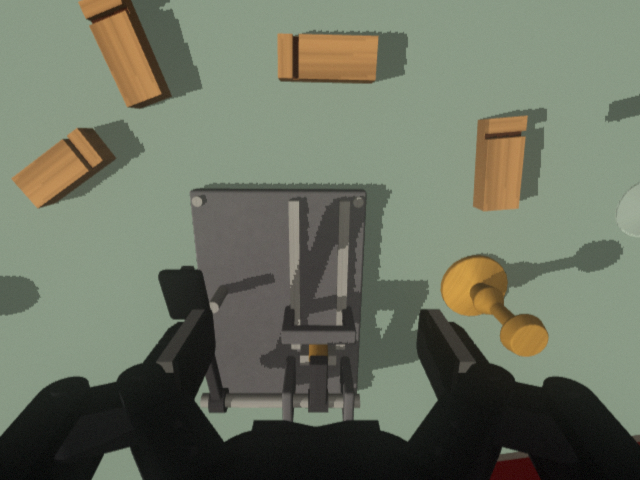

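Run:
```python
from h import *
import pickle
p,im=pickle.load(open("v.pkl","rb"))["p"]
# overlay guess
o=np.array([628,-16]);y=-.187
c,s=np.cos(y),np.sin(y)
P=lambda q: np.c_[np.array(q)[:,:2]@np.array([[c,s],[-s,c]])+o,np.array(q)[:,2]]
q=[(-145,a,28) for a in(-35,-23,23,35)]+[(-9,-42,80),(-9,42,80),(9,-42,80),(9,42,80)]+[(-145,57,20),(-145,-148,20)]
print(proj(p,P(q)).round(1))
print(imaging.camera_params("wrist")["t"]-p["t"])
cv2.imwrite("pics/wpc.png",cv2.resize(im[180:360,180:380,::-1],None,fx=3.3,fy=3.3,interpolation=cv2.INTER_CUBIC))
```

```text
[[284.5 191.7]
 [295.1 191.7]
 [336.  191.7]
 [346.6 191.7]
 [277.3 322.3]
 [353.5 322.4]
 [277.8 336.6]
 [352.9 336.7]
 [365.2 190.6]
 [186.6 190.4]]
[ 0.04235455 -0.05519781 -0.01600301]
```

View pics/wpc.png

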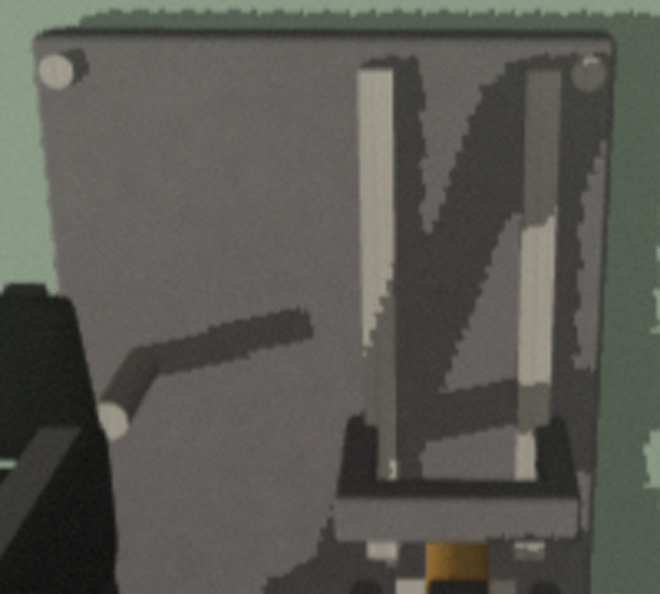

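Run:
```python
from h import *
import pickle
from scipy.optimize import least_squares
p,im=pickle.load(open("v.pkl","rb"))["p"]
def P(v,q):
    q=np.array(q,float); c,s=np.cos(v[2]),np.sin(v[2]); return np.c_[q[:,:2]@np.array([[c,s],[-s,c]])+v[:2],q[:,2]]
q=[(-145,-35,28),(-145,-23,28),(-145,23,28),(-145,35,28),(-9,-42,80),(-9,42,80),(9,-42,80),(9,42,80)]
m=np.array([(357,70),(393,70),(528,70),(561,70),(334,498),(577,498),(334,540),(577,540)])/3.3+180
r=least_squares(lambda v:(proj(p,P(v,q))-m).ravel(),[628,-16,-.187])
print(r.x,r.fun.reshape(-1,2).round(1))
print("chan front z",P(r.x,[(-145,0,20),(-78,-120,142),(-90,-120,93)]))
```

```text
[ 6.38817136e+02 -1.48666053e+01 -1.94279047e-01] [[ 0.2 -0.6]
 [-0.1 -0.5]
 [-0.5 -0.2]
 [ 0.  -0.1]
 [-0.8 -0.5]
 [ 1.2  0.1]
 [-0.4  0.8]
 [ 0.5  1.3]]
chan front z [[ 496.54500527   13.12697801   20.        ]
 [ 539.11743829 -117.55044141  142.        ]
 [ 527.34319296 -115.23373107   93.        ]]
```

```bash
cat >> h.py <<'E'
PR=np.array([638.8,-14.9,-0.194])
def W(x,y,z,v=PR):
    c,s=np.cos(v[2]),np.sin(v[2]); return np.array([v[0]+c*x-s*y,v[1]+s*x+c*y,z])
def st():
    s=manip.get_state(); print("t",round(s["time"],2),s["position"].round(1),"F",s["force"].round(1),"open",round(s["opening"],1),"ff",round(s["finger_force"],1))
E
python3 - <<'E'
from h import *
B=np.array([494.3,221,-0.115])
q=W(-36,0,0,B); d=down(np.pi+B[2])
manip.goto(q+[0,0,110],d)
p=imaging.camera_params("wrist"); im=imaging.camera("wrist"); cv2.imwrite("pics/wb2.png",im[:,:,::-1])
for e in finder.silhouettes("block","wrist")[:3]:
    ys,xs=np.nonzero(e["mask"]); print(e["score"],e["rect"],cv2.minAreaRect(unproj(p,np.c_[xs,ys],28)[:,:2].astype(np.float32)))
print(manip.move_linear(q+[0,0,10],v=80,stop_force=10)); st()
manip.grip(30,50); st()
manip.move_linear(q+[0,0,75],v=120); st()
manip.goto(W(-90-36,0,75),down(np.pi+PR[2])); st()
im=imaging.camera("wrist"); cv2.imwrite("pics/w3.png",im[:,:,::-1])
E
```

```text
0.61 [2.0, 86.5, 118.2, 162.1] ((360.1690979003906, 75.49281311035156), (72.01680755615234, 40.078487396240234), 78.00938415527344)
0.59 [285.1, 222.3, 348.2, 364.2] ((491.60748291015625, 220.68775939941406), (41.17902374267578, 109.0583267211914), 83.86798095703125)
0.44 [0.5, 300.4, 141.2, 480.0] ((556.4627075195312, 13.241172790527344), (112.1949234008789, 168.50543212890625), 77.89640045166016)
False
t 6.68 [458.9 225.3  10.5] F [ 0.2  0.3 -0.3] open 85.1 ff 0.0
t 7.17 [458.8 225.3  10.4] F [-0.5  0.4  5.7] open 38.8 ff 50.9
t 7.87 [458.  225.   74.4] F [ 0.  -0.1 -0.8] open 38.9 ff 50.3
t 8.76 [514.7  10.2  74.5] F [ 0.   0.8 -0.7] open 38.5 ff 50.3
```

View pics/w3.png

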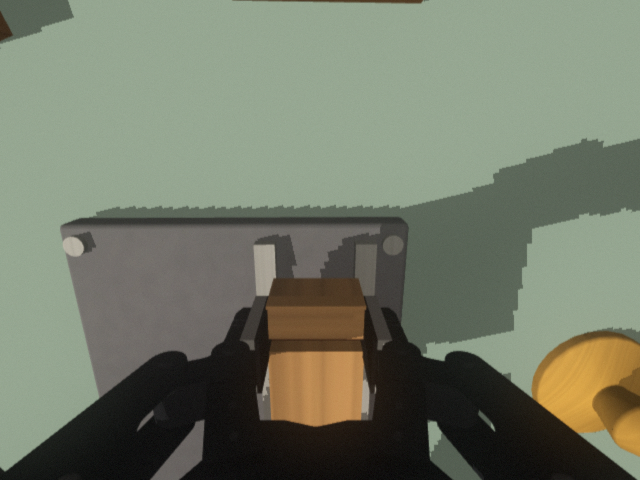

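Run:
```python
from h import *
print(manip.move_linear(W(-126,0,30.5),v=60,stop_force=8)); st()
z=manip.get_state()["position"][2]
print(manip.move_linear(W(-70,0,z),v=60,stop_force=15)); st()
im=imaging.camera("wrist"); cv2.imwrite("pics/w4.png",im[:,:,::-1])
```

```text
True
t 9.53 [514.4   9.5  30.4] F [-0.9 -0.5  5.2] open 39.1 ff 50.9
False
t 10.63 [570.4  -1.5  30.5] F [ 0.3 -0.5  1.9] open 38.5 ff 50.7
```

View pics/w4.png

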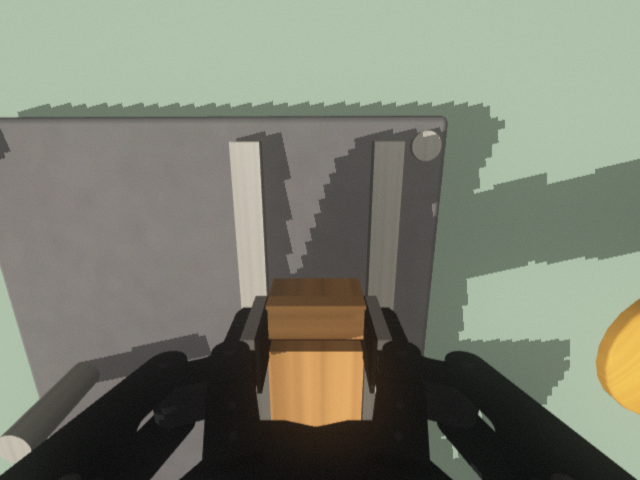

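Run:
```python
from h import *
print(manip.move_linear(W(-28,0,30.5),v=40,stop_force=12)); st()
s=manip.get_state()["position"]; c,si=np.cos(PR[2]),np.sin(PR[2]); d=s[:2]-PR[:2]; print("press frame",d@[c,si],d@[-si,c])
```

```text
True
t 11.48 [602.6  -7.8  30.4] F [-2.2  0.9  5.5] open 39.0 ff 51.1
press frame -36.90843829381398 -0.0581258268091851
```

Run:
```python
from h import *
manip.grip(60); 
x=-36.9
manip.move_linear(W(x,0,80),v=120)
manip.move_linear(W(-100,0,80),v=150); manip.grip(0,30)
p=imaging.camera_params("wrist"); im=imaging.camera("wrist"); cv2.imwrite("pics/w5.png",im[:,:,::-1])
print(manip.move_linear(W(-85,0,27),v=100,stop_force=8)); st()
print(manip.move_linear(W(-54,0,27),v=30,stop_force=10)); st()
s=manip.get_state()["position"]; c,si=np.cos(PR[2]),np.sin(PR[2]); d=s[:2]-PR[:2]; print("press frame",d@[c,si],d@[-si,c])
manip.sleep(.3); st()
```

```text
False
t 14.31 [555.5   1.5  27. ] F [0.6 1.2 0.8] open -0.2 ff 0.0
True
t 15.11 [579.1  -3.3  26.4] F [-0.4  0.5 -0. ] open 0.2 ff 0.0
press frame -60.815719316140004 -0.07840388595168868
t 15.41 [578.7  -3.2  26.2] F [ 0.4  0.5 -1. ] open -0.3 ff 0.0
```

View pics/w5.png

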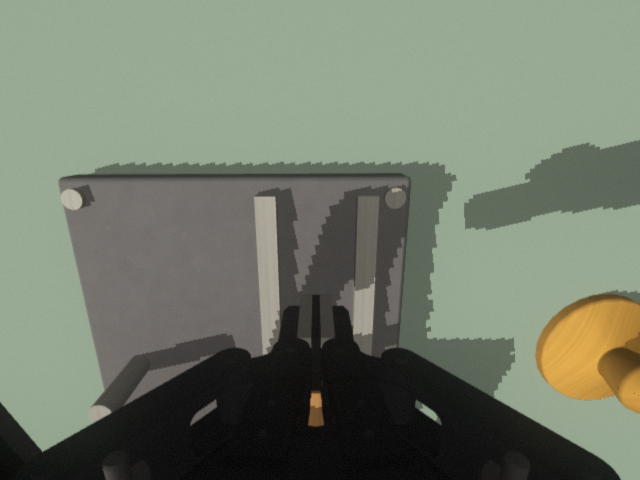

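Run:
```python
from h import *
def pf():
    s=manip.get_state()["position"]; c,si=np.cos(PR[2]),np.sin(PR[2]); d=s[:2]-PR[:2]; print("press frame",(d@[c,si]).round(2),(d@[-si,c]).round(2))
manip.move_linear(W(-63,0,27),v=60)
print(manip.move_linear(W(-52,0,27),v=12,stop_force=18)); st(); pf()
manip.move_linear(W(-85,0,27),v=100)
manip.move_linear(W(-100,0,200),v=200)
manip.goto(W(-160,-60,230),down(np.pi+PR[2])); manip.sleep(.2)
p=imaging.camera_params("wrist"); im=imaging.camera("wrist")
for m in [(-50,-20,48),(-50,20,48),(-82,0,20),(-78,-120,142),(-9,42,80),(-9,-42,80)]: 
    u=proj(p,W(*m))[0]; print(m,u.round(1))
cv2.imwrite("pics/w6.png",cv2.resize(im[170:480,150:550,::-1],None,fx=1.9,fy=1.9,interpolation=cv2.INTER_CUBIC))
```

```text
True
t 16.25 [578.9  -3.1  26.1] F [-0.8 -0.   0.2] open -0.0 ff 0.0
press frame -61.09 -0.02
(-50, -20, 48) [354.1 321.8]
(-50, 20, 48) [392.5 321.8]
(-82, 0, 20) [370.7 282.6]
(-78, -120, 142) [237.1 352.5]
(-9, 42, 80) [418.7 375.1]
(-9, -42, 80) [333.9 375. ]
```

View pics/w6.png

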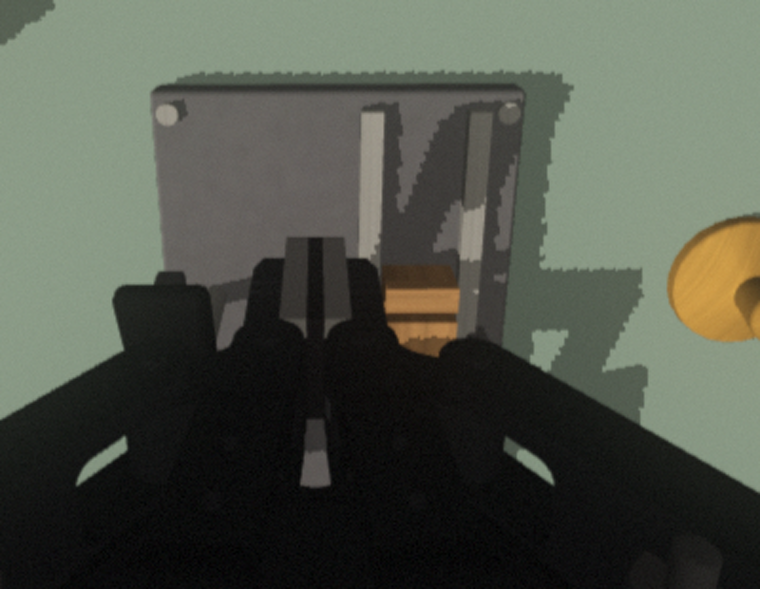

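Run:
```python
from h import *
manip.goto(W(-80,-120,190),down(np.pi+PR[2]))
st(); print(manip.move_linear(W(-80,-120,130),v=50,stop_force=3)); st()
z0=manip.get_state()["position"][2]
print(manip.move_linear(W(-87,-120,105),v=50,stop_force=35)); st()
for z in range(103,85,-2):
    hit=manip.move_linear(W(-88,-120,z),v=20,stop_force=30); manip.sleep(.15); st()
    f=manip.get_state()["force"][2]
    if abs(f)>20 or hit: break
```

```text
t 18.86 [ 537.2 -117.2  188.7] F [-0.3  0.3  0.1] open -0.0 ff 0.0
True
t 19.74 [ 536.6 -117.1  142. ] F [1.  0.1 4.3] open -0.2 ff 1.9
False
t 20.66 [ 529.4 -115.7  105.5] F [-5.1  0.8 10. ] open 0.1 ff 4.4
t 21.07 [ 529.1 -115.6  103.9] F [-3.2  1.   8.9] open -0.1 ff 4.7
t 21.47 [ 528.8 -115.6  101.9] F [-4.5  1.4  9.7] open 0.2 ff 4.9
t 21.87 [ 528.6 -115.5   99.9] F [-5.1  0.9 10. ] open 0.2 ff 5.2
t 22.27 [ 528.4 -115.5   97.9] F [-5.5  0.9 11.7] open 0.1 ff 5.6
t 22.67 [ 528.3 -115.5   95.9] F [-6.2  1.3 10.5] open -0.0 ff 5.8
t 23.07 [ 528.2 -115.5   94. ] F [-6.3  1.1 12.7] open -0.1 ff 6.2
t 23.47 [ 528.2 -115.5   92.7] F [-9.   2.4 19.3] open 0.2 ff 9.5
t 23.87 [ 528.2 -115.5   92.2] F [-13.1   2.6  30.9] open 0.3 ff 15.5
```

Run:
```python
from h import *
manip.sleep(.5); st()
a=imaging.camera("scene")[215:365,230:440]; b=imaging.camera("wrist")[230:480,200:550]
a=cv2.resize(a,None,fx=1.9,fy=1.9,interpolation=cv2.INTER_CUBIC); b=cv2.resize(b,(399,285))
cv2.imwrite("pics/fin.png",np.hstack([a,b])[:,:,::-1])
p=imaging.camera_params("wrist"); print((proj(p,np.array([W(-50,-20,48),W(-50,20,48)]))-[200,230])*1.14+[399,0])
```

```text
t 24.37 [ 528.2 -115.5   92.2] F [-13.2   3.3  30.9] open -0.1 ff 15.5
[[719.08565013 119.38226747]
 [793.91278612 119.40411884]]
```

View pics/fin.png

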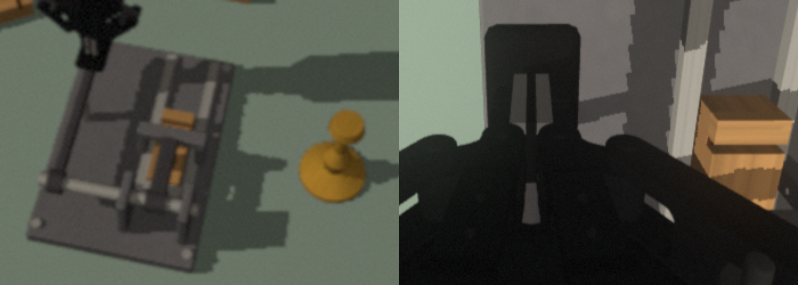

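The scene crop shows the block under the bridge with the handle down. In the wrist crop, the block's front edge is at row 121 (predicted 119), so it is still home, and the push is steady at 31 N.

```bash
python3 -c "
from h import *
print(manip.hand_in())"
```

```text
the job is handed in; nothing more can be done
None
```

I handed the job in at about 24 s of the 51 s: the block is home against the back stop with its grooved end to the front. The arm is holding the handle at its stop with a steady push of about 31 N. I never went near the goblet, candlestick or plum. The hand-in gave no verdict, and I couldn't measure the die's force on the block directly.

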